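Lock a glove-cutting die in its bed with the cam key

TASK

Take the T-handle key out of its wooden stand, put its square end down the well of the die bed so that it drops fully into the recess of the cam, and turn it clockwise (seen from above) to its stop, so that the jaw clamps the die board against the fence. Then draw the key out and set it back upright in its stand, let go, and leave the brass weight, the shears and the awl where they lie.

Things in the scene. Friction and masses are not known exactly. Their poses are not given: they have to be found in the camera images.
- key: Loose steel T-handle key, 0.28 kg. Origin at the centre of its lower end, z up the shank, x along the T-bar. Square end 12 x 12 mm, sides parallel to x and y, up to 60 mm (lowest 3 mm tapered to 8.4 mm); round collar, diameter 34 mm, from 60 to 66 mm; round shank, diameter 13 mm, above. It starts hanging by its collar in the stand, lower end 20 mm above the table, at any yaw.
- key_bar (a point): Centre of the key's T-bar, 115 mm above the key's lower end. The bar is 85 mm long (key's x), 14 mm wide (y) and 14 mm high; it is the place to grip.
- stand: Heavy wooden block, 64 x 64 mm and 80 mm high, fixed to the table, with an upright round hole of diameter 24 mm right through its centre. Origin at the centre of its underside. The key's collar (not its end) rests on its top, 80 mm up.
- bed: Dark steel die bed fixed to the table, 130 mm (its x) by 200 mm (its y). Origin at the centre of its underside; floor 10 mm up. Fence at its -y end: inner face at y = -85 mm, top 32 mm up. At its +y end a grey cam housing 60 x 60 mm, top 60 mm up, with a deep well in its middle.
- well (a point): Centre of the well's mouth, on the housing's top (bed y = 65 mm, 60 mm above the table), on the cam's upright axis. Round well, diameter 36 mm; 28 mm below its mouth lies the top face of the cam, a 24 x 24 mm steel head with the recess.
- recess (a point): Centre of the mouth of the cam's square recess, 32 mm above the table: 13.5 mm wide, 20 mm deep. Its angle differs each time, is not given here (axes are the bed's) and repeats each quarter turn: a misaligned key rests on the cam's face and drops in when turned into line. Fully in, the key's end is 20 mm lower. The cam drags 0.12 N m, stays where left, and has a hard stop 2.8 to 3.2 rad clockwise from the start.
- jaw: Steel jaw 90 mm (x) by 14 mm (y) by 24 mm that slides along the bed's y between die and housing, driven by the cam (about 3.8 mm per rad). Origin at the centre of its underside. It starts at bed y = +2.5 to +4 mm and is clamped at about -8 mm, with the cam at its stop.
- die: Loose plywood board 100 mm (x) by 70 mm (y) by 18 mm with a hand-shaped steel rule on top (26 mm high in all), 0.25 kg, lying on the bed's floor between fence and jaw. Origin at the centre of its underside; tight against the fence that is bed y = -50 mm. The jaw pushes it there.
- weight: Bystander: brass knobbed weight, diameter 60 mm, 64 mm high, origin under its centre.
- shears: Bystander: steel shears with black handles lying flat, about 180 mm long, origin at the pivot.
- awl: Bystander: awl with a wooden handle lying flat, 125 mm long, origin at its middle on the table.
Things that resemble listed ones, but are neither listed nor needed, are in the scene too. Of the things shaped like the bed, the steel one is meant.

How it is judged:
By the outcome, as a careful person would: the job done as asked, in the order asked, and still so for the second after the job is handed in, with the robot touching nothing.
It also fails if it takes over 72 s, if anything falls off the work surface, if the arm or the gripper's body presses on something with over 40 N, if the wrist force passes 120 N, or if a joint passes its speed limit or range.

ROBOT

A 6-joint arm with a two-finger parallel gripper is mounted at the origin on the work surface. World frame = base frame: x ahead of the robot, y to its left, z up, the work surface at z = 0. Lengths are in mm, angles in rad, forces in N, time in s.
With the tool pointing down it reaches from about 350 to 775 mm from the base axis. Payload 7.3 kg.
Tool frame: the origin (TCP) lies on the front face of the gripper's body, between the roots of the fingers; the fingertips stand 66 mm ahead of it and the grasp point (between the pads) lies 47 mm ahead of it (bot.tip_extent is the distance from the TCP to the fingertips, in mm); z points along the fingers, y is the line along which they close (so a half turn about z gives the same grasp; the last joint's range is limited). The gripper opens to 92 mm and grips with 3 to 60 N. Pads are 19 mm wide; open, the fingers measure 130 mm over their backs; the gripper's body (75 mm by 190 mm) begins 47 mm behind the grasp point.
Start: joints at [1.177, 0.342, 1.524, -0, 1.275, -0.146], TCP at [128.749, 508.982, 292.241] pointing down, gripper open.
Joint ranges: [-2.53, 2.53], [-0.77, 2.02], [0.04, 2.7], [-1, 4.14], [0.28, 2.66], [-3.11, 3.11]. Speed limits (rad/s): [2.57, 2.57, 3.14, 3.14, 3.14, 3.14].

INTERFACE

Orientations are given as [roll, pitch, yaw] about the fixed x, y, z axes, in that order (R = Rz(yaw) Ry(pitch) Rx(roll)).
In Python, from plant import readout, viewer, order, bot gives the robot as it stands.
- The arm moves only by the shell command python3 -m creep 'ROWS'. ROWS is text: rows parted by semicolons, each of 7 numbers parted by spaces: the shift along the world's x, y, z in m, then the turn, a rotation vector about the world's x, y, z in rad, then the opening in per cent of the stroke, from 0 (shut) to 100 (fully open). A call has 1 to 8 rows; each row shifts and turns the commanded pose from where the row before left it; what a row does not reach is not made up. A row lasts 1/12 s, in which the tool goes at most 41.7 mm and 7.16 degrees, less where a joint would pass 70% of its speed; a pose out of reach is approached as far as the arm can. A call is refused whole if a number of a shift passes 0.0417 or a number of a turn 0.125, either way. A call with a gripper value outside its range is refused whole. The fingers move at their own pace and stop on an object; the grip force is fixed at half the most. Time passes only in rows, so rows that do not move let the fingers close. It gives the time, the measured TCP pose, the force, the opening and the grip force at its end, in the units of the state.
- readout.get_obs(): the state, without advancing time (a new reading comes with each control period).
- viewer.capture(name): name is "side" or "top"; returns the picture (384x512x3 uint8, red, green, blue); there is no depth.
- viewer.camera_info(name): a dict with "fx", "fy", "cx", "cy" (pixels), "origin" and "rotation" of the camera in the world. Camera axes: x right, y up, looking along -z (the intrinsics and any distortion apply to the point x, -y, -z); pixel columns grow to the right and rows downward; lengths in mm; the calibration is good to about 2 mm. A picture is of the moment at which its call begins. camera_info takes no time and is no camera call.
- order.close_job(): hands the job in; it is judged then, once.
The state is a dict: "time": time; "joint_positions": joint angles; "dq": joint speeds; "tau": joint torques, N m; "tool_pos": TCP position; "tcp_rot": TCP orientation; "contact_force": force on the tool from outside, world axes, zero at the start; "moment": the same for the moment, N m; "grip_width": finger opening in mm; "finger_force": force on a finger pad.
Only numpy, scipy, OpenCV 4.12 (cv2) and the standard library are available. Lean on these libraries where they do the work, as an engineer would, in place of code of your own. Each camera call takes 0.05 s, during which the arm holds its last target. There are 200 camera calls.

## Working session

There is one attempt and no reset: what is moved stays moved. The work goes in short steps, Python scripts to look and compute and a shell command to move; the robot and the scene stay as the last step left them, time stands still between calls to the robot, and variables do not carry over. Pictures are saved under pics/ and viewed, at most 10 in all, crops included, and the job is handed in when it is done.

```bash
mkdir -p pics; ls; python3 - <<'E'
from plant import readout, viewer, bot
import cv2
o=readout.get_obs(); print(o)
for n in("top","side"):
    im=viewer.capture(n); cv2.imwrite(f"pics/{n}0.png",cv2.resize(im[:,:,::-1],(800,600),interpolation=cv2.INTER_CUBIC)); cv2.imwrite(f"{n}_raw0.png",im[:,:,::-1])
    print(viewer.camera_info(n))
E
```

```text
pics
{'time': 0.0, 'joint_positions': array([ 1.17700369e+00,  3.42740150e-01,  1.52500899e+00, -9.83504675e-06,
        1.27541204e+00, -1.45992667e-01]), 'dq': array([-1.00347144e-03, -8.84691364e-05,  5.84064985e-04,  2.67921609e-04,
       -1.37015475e-03, -9.77472042e-04]), 'tau': array([ 3.94709195e-04, -4.31246066e+01, -2.44222945e+01,  7.18459021e-02,
        5.59537194e-02, -1.19959127e-04]), 'tool_pos': array([128.62574004, 508.6831203 , 291.53864634]), 'tcp_rot': array([-3.14003944e+00, -2.18876861e-04,  2.89379539e+00]), 'contact_force': array([-0.06383333, -0.11973448,  0.50571946]), 'moment': array([0.02128721, 0.00281546, 0.01331591]), 'finger_force': 0.0, 'grip_width': 91.82500487263606}
{'fx': 466.064210374075, 'fy': 466.064210374075, 'cx': 261.625439443521, 'cy': 189.3856195982189, 'origin': array([ 452.1122227 ,  -42.95830222, 1437.10339004]), 'rotation': array([ 0.0667604 ,  0.02179751, -1.58718409])}
{'fx': 444.7250666359334, 'fy': 444.7250666359334, 'cx': 255.46843874576243, 'cy': 186.7199426387104, 'origin': array([425.40657079, 749.25222477, 998.90792925]), 'rotation': array([ 0.72101759, -0.00794609, -2.98115311])}
```

View pics/top0.png

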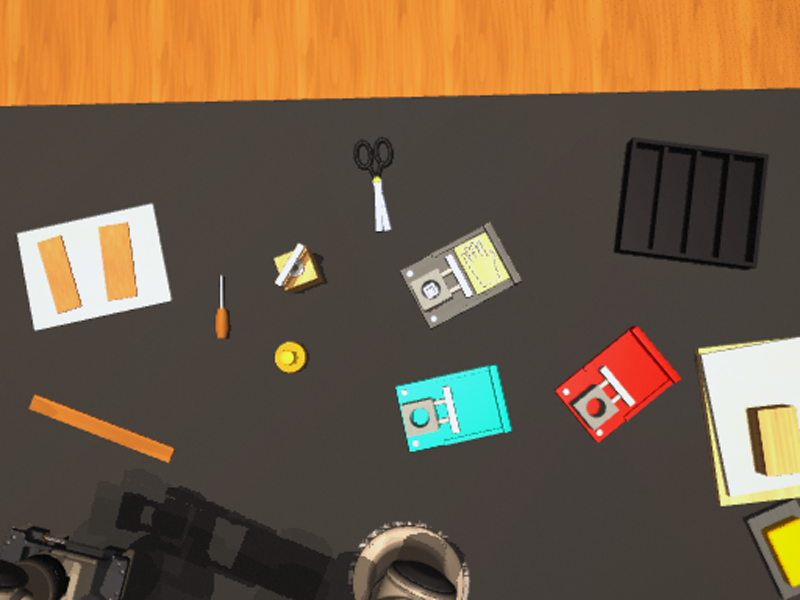

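View pics/side0.png

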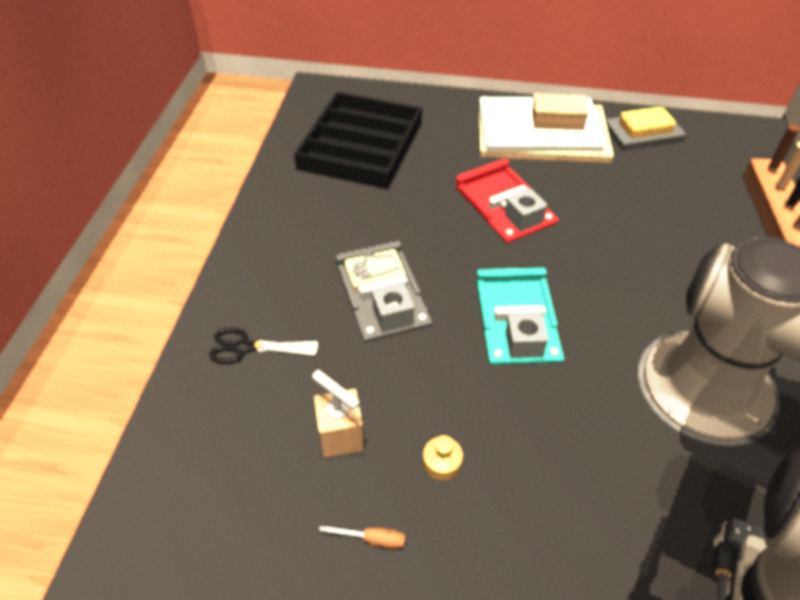

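The top view shows the key in its stand at about (293,266), the steel bed's well at about (431,289), the weight at (290,357), the awl at (222,310) and the shears at (376,185). The side view shows the key bar at (335,388) and the steel housing at (393,302). Next I'll enlarge crops of these.

```bash
cat > h.py <<'E'
import numpy as np, cv2
from scipy.spatial.transform import Rotation as Ro
from plant import readout, viewer, order, bot
def cam(n):
    c=viewer.camera_info(n); return c, Ro.from_euler('xyz',c['rotation']).as_matrix()
def proj(n,P):
    c,R=cam(n); q=(np.atleast_2d(P)-c['origin'])@R; d=-q[:,2]
    return np.c_[c['cx']+c['fx']*q[:,0]/d, c['cy']-c['fy']*q[:,1]/d]
def back(n,uv,z):
    c,R=cam(n); u,v=uv; d=R@np.array([(u-c['cx'])/c['fx'],-(v-c['cy'])/c['fy'],-1])
    return c['origin']+d*(z-c['origin'][2])/d[2]
def crop(im,u,v,w,h,W,H):
    u0,v0=int(u-w/2),int(v-h/2); p=cv2.resize(im[v0:v0+h,u0:u0+w],(W,H),interpolation=cv2.INTER_CUBIC)
    s=W/w
    for k in range(0,w,10):
        cv2.putText(p,str(u0+k),(int(k*s),8),0,.3,(0,255,0),1); cv2.line(p,(int(k*s),10),(int(k*s),14),(0,255,0),1)
    for k in range(0,h,10):
        cv2.putText(p,str(v0+k),(8,int(k*s)+4),0,.3,(0,255,0),1); cv2.line(p,(0,int(k*s)),(6,int(k*s)),(0,255,0),1)
    return p
E
python3 - <<'E'
from h import *
t=cv2.imread('top_raw0.png'); s=cv2.imread('side_raw0.png')
a=np.hstack([crop(t,191,171,40,30,400,300),crop(t,294,176,80,60,400,300)])
b=np.hstack([crop(s,216,263,48,36,400,300),crop(s,246,186,80,60,400,300)])
cv2.imwrite('pics/crops.png',np.vstack([a,b]))
E
```

```text
(no output)
```

View pics/crops.png

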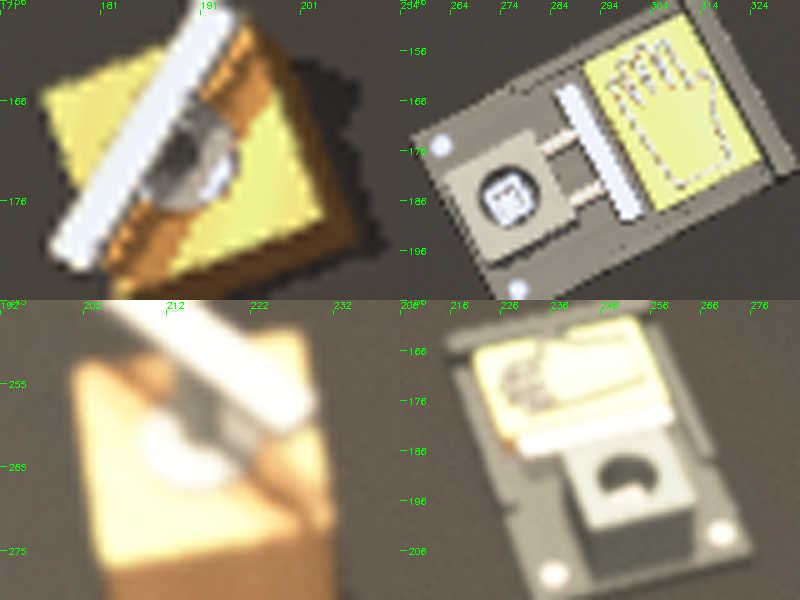

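The crops show the bar running from about (178,181) to (193.5,157) in top-camera pixels, and the stand's centre at about (189.2,171.4). The well is at about (276,185) with a tilted cam inside it. I'll refine the bar and the well, and enlarge the cam.

```bash
python3 - <<'E'
from h import *
t=cv2.imread('top_raw0.png'); s=cv2.imread('side_raw0.png')
m=(t.min(2)>185).astype(np.uint8)
sub=np.zeros_like(m); sub[150:188,172:200]=m[150:188,172:200]
n,l,st,c=cv2.connectedComponentsWithStats(sub); k=1+st[1:,4].argmax()
ys,xs=np.where(l==k); r=cv2.minAreaRect(np.c_[xs,ys].astype(np.float32)); print('bar',r,c[k],st[k])
bp=cv2.boxPoints(r); W=np.array([back('top',p,142) for p in bp]); print(W.round(1)); 
print('bar c',back('top',c[k],142))
print('stand c',back('top',(189.2,171.4),80))
# refine by centroid moments angle in world
Pw=np.array([back('top',(x,y),142)[:2] for x,y in zip(xs,ys)]); e,v=np.linalg.eigh(np.cov(Pw.T)); print('bar dir',v[:,1],np.degrees(np.arctan2(v[1,1],v[0,1])), np.sqrt(12*e))
# housing/bed
g=(276.1,185.2)
print('well top',back('top',g,60),'side proj of it',proj('side',back('top',g,60)))
hc=np.array([(40,175),(140,130),(180,205),(85,262)])/5+[254,146]
H=np.array([back('top',p,60) for p in hc]); print(H.round(1),H.mean(0))
hs=np.array([(562,462-1),(675,430),(695,500),(590,530)])-[400,300]; hs=hs/5+[206,156]
S=np.array([back('side',p,60) for p in hs]); print(S.round(1),S.mean(0))
print('bar proj side',proj('side',[back('top',c[k],142)]))
a=np.hstack([crop(t,276,186,25,25,400,400),crop(s,250,193,25,25,400,400)])
cv2.imwrite('pics/cam.png',a)
E
```

```text
bar ((185.2794189453125, 169.36766052246094), (5.316456317901611, 29.154760360717773), 30.963756561279297) [184.66115702 169.16528926] [176 156  18  27 121]
[[568.4 224.7 142. ]
 [638.1 182.1 142. ]
 [630.1 169.3 142. ]
 [560.5 211.9 142. ]]
bar c [599.84110681 198.74118439 142.        ]
stand c [600.0650961  196.96919465  80.        ]
bar dir [-0.85297745  0.52194777] 148.53700514018027 [11.91481065 82.10320398]
well top [556.34439868 -57.5273555   60.        ] side proj of it [[252.67028933 188.81673492]]
[[569.6 -16.   60. ]
 [595.3 -75.7  60. ]
 [550.3 -98.5  60. ]
 [517.5 -41.7  60. ]] [558.15559443 -57.99569667  60.        ]
[[596.1 -53.1  60. ]
 [537.2 -86.8  60. ]
 [518.5 -37.3  60. ]
 [571.9  -6.6  60. ]] [555.9257752  -45.92713723  60.        ]
bar proj side [[215.77867731 246.04360115]]
```

View pics/cam.png

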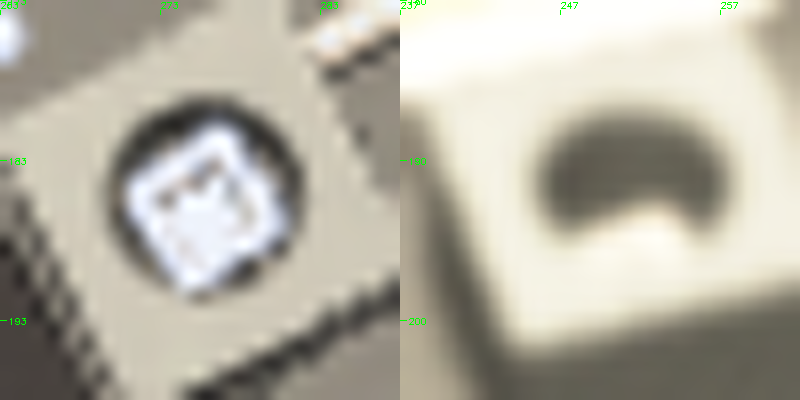

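In the top view the well's circle is centred at about (275.4,184.8). The cam's corners in the crop are (222,122), (125,195), (190,295) and (285,225), which puts it near 34° modulo 90. I'm moving to hover above the bar.

```bash
python3 -m creep '0.0294 -0.0194 0 0 0 -0.019 100;0.0294 -0.0194 0 0 0 -0.019 100;0.0294 -0.0194 0 0 0 -0.019 100;0.0294 -0.0194 0 0 0 -0.019 100;0.0294 -0.0194 0 0 0 -0.019 100;0.0294 -0.0194 0 0 0 -0.019 100;0.0294 -0.0194 0 0 0 -0.019 100;0.0294 -0.0194 0 0 0 -0.019 100'
python3 -m creep '0.0294 -0.0194 0 0 0 -0.019 100;0.0294 -0.0194 0 0 0 -0.019 100;0.0294 -0.0194 0 0 0 -0.019 100;0.0294 -0.0194 0 0 0 -0.019 100;0.0294 -0.0194 0 0 0 -0.019 100;0.0294 -0.0194 0 0 0 -0.019 100;0.0294 -0.0194 0 0 0 -0.019 100;0.0294 -0.0194 0 0 0 -0.019 100'
python3 -m creep '0 0 -0.02 0 0 0 100;0 0 -0.02 0 0 0 100;0 0 0 0 0 0 100'
python3 - <<'E'
from h import *
o=readout.get_obs(); print(o['time'],o['tool_pos'],o['tcp_rot'],o['joint_positions'])
s=viewer.capture('side')[:,:,::-1]; cv2.imwrite('side_raw1.png',s)
t=viewer.capture('top')[:,:,::-1]; cv2.imwrite('top_raw1.png',t)
R=Ro.from_euler('xyz',o['tcp_rot']).as_matrix()
for y in(-60,0,60):
    print(y,proj('side',o['tool_pos']+R@[0,y,66]),proj('top',o['tool_pos']+R@[0,y,66]))
cv2.imwrite('pics/hover.png',np.hstack([crop(s,215,236,100,150,400,600),crop(t,188,165,100,150,400,600)]))
E
```

```text
time: 0.77
tool_pos: [365.1, 352.5, 292.0]
tcp_rot: [-3.141, -0.0, 2.741]
contact_force: [-0.4, 0.8, 0.4]
grip_width: 92.2
finger_force: 0.0
time: 1.43
tool_pos: [600.3, 197.3, 291.7]
tcp_rot: [-3.141, -0.001, 2.589]
contact_force: [0.3, 1.0, 0.9]
grip_width: 91.9
finger_force: 0.0
time: 1.68
tool_pos: [597.8, 197.5, 247.3]
tcp_rot: [-3.136, -0.006, 2.589]
contact_force: [-0.8, -0.0, -0.9]
grip_width: 91.9
finger_force: 0.0
1.6833 [597.83202031 197.50946972 247.28163   ] [-3.13573718 -0.00641503  2.588524  ] [ 1.97405368e-01  5.73443505e-01  1.27360637e+00  9.57915159e-05
  1.30322783e+00 -8.20366809e-01]
-60 [[234.25276191 219.55100122]] [[201.24873023 179.70004634]]
0 [[215.99709207 235.83912207]] [[182.46188423 168.50834872]]
60 [[196.60529728 253.14091926]] [[163.77904874 157.37861223]]
```

View pics/hover.png

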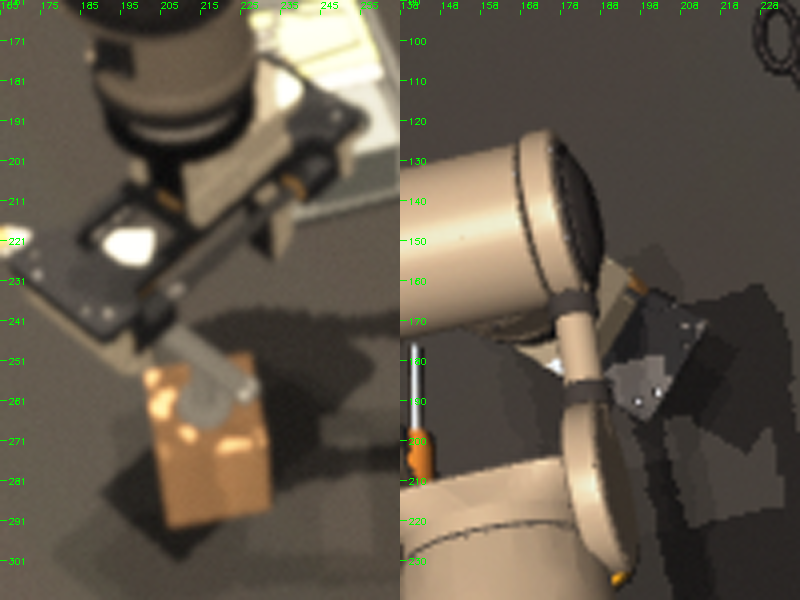

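In the side view the bar lies under and between the fingers, with the fingertip midpoint at about (217,238). The projection predicts (216,236), so the side camera reads about 2 px low and the top calibration holds. I'm descending to grip.

```bash
python3 -m creep '0.001 0.001 -0.022 0 0 0 100;0.001 0 -0.022 0 0 0 100;0 0 -0.018 0 0 0 100;0 0 0 0 0 0 100;0 0 0 0 0 0 100'
python3 -m creep '0 0 0 0 0 0 50;0 0 0 0 0 0 30;0 0 0 0 0 0 10;0 0 0 0 0 0 0;0 0 0 0 0 0 0;0 0 0 0 0 0 0;0 0 0 0 0 0 0;0 0 0 0 0 0 0'
```

```text
time: 2.2
tool_pos: [601.1, 200.0, 191.2]
tcp_rot: [3.141, 0.0, 2.59]
contact_force: [-0.2, 0.5, 0.6]
grip_width: 91.7
finger_force: 0.0
time: 2.87
tool_pos: [601.2, 199.6, 190.3]
tcp_rot: [3.142, -0.0, 2.59]
contact_force: [0.1, 0.0, -0.2]
grip_width: 43.2
finger_force: 0.0
```

```bash
python3 -m creep '-0.001 -0.001 -0.008 0 0 0 50;0 0 0 0 0 0 50;0 0 0 0 0 0 0;0 0 0 0 0 0 0;0 0 0 0 0 0 0;0 0 0 0 0 0 0;0 0 0 0 0 0 0;0 0 0 0 0 0 0'
python3 -m creep '0 0 0 0 0 0 0;0 0 0 0 0 0 0;0 0 0 0 0 0 0'
```

```text
time: 3.53
tool_pos: [600.2, 198.7, 182.3]
tcp_rot: [3.141, 0.0, 2.59]
contact_force: [0.1, 0.6, -2.3]
grip_width: 13.9
finger_force: 30.0
time: 3.78
tool_pos: [600.2, 198.7, 182.3]
tcp_rot: [3.141, 0.0, 2.59]
contact_force: [0.4, 0.5, -0.1]
grip_width: 13.8
finger_force: 30.0
```

```bash
python3 -m creep '0 0 0.008 0 0 0 0;0 0 0.015 0 0 0 0;0 0 0.02 0 0 0 0;0 0 0.02 0 0 0 0;0 0 0.017 0 0 0 0;0 0 0.005 0 0 0 0;0 0 0 0 0 0 0'
python3 - <<'E'
from h import *
print('well',back('top',(275.4,184.8),60))
C=np.array([(222,122),(125,195),(190,295),(285,225)])/16-.5+.5/16+[263,173]
W=np.array([back('top',p,32)[:2] for p in C]); print(W.round(1),W.mean(0))
d=np.roll(W,-1,0)-W; a=np.degrees(np.arctan2(d[:,1],d[:,0]))%90; print(a,np.hypot(*d.T))
# housing edges precise: fit housing top mask in top
t=cv2.imread('top_raw0.png'); 
H=back('top',(275.4,184.8),60)
c=np.array([600,198.7]); print('delta from grasp',H[:2]-c, W.mean(0)-c)
E
```

```text
time: 4.37
tool_pos: [600.5, 198.6, 268.8]
tcp_rot: [3.14, 0.002, 2.59]
contact_force: [-0.3, -1.2, -2.7]
grip_width: 13.6
finger_force: 30.0
well [557.56977851 -55.47707513  60.        ]
[[573.7 -59. ]
 [560.2 -40.5]
 [541.1 -52.4]
 [554.  -70.6]] [557.26932246 -55.60951165]
[36.02270147 31.92587662 35.42181632 30.29329805] [22.96291901 22.55955659 22.29473754 22.84986844]
delta from grasp [ -42.43022149 -254.17707513] [ -42.73067754 -254.30951165]
```

```bash
python3 -m creep '-0.0043 -0.0254 0 0 0 -0.0436 0;-0.0043 -0.0254 0 0 0 -0.0436 0;-0.0043 -0.0254 0 0 0 -0.0436 0;-0.0043 -0.0254 0 0 0 -0.0436 0;-0.0043 -0.0254 0 0 0 -0.0436 0;-0.0043 -0.0254 0 0 0 -0.0436 0;-0.0043 -0.0254 0 0 0 -0.0436 0;-0.0043 -0.0254 0 0 0 -0.0436 0'
python3 -m creep '-0.0043 -0.0254 0 0 0 -0.0436 0;-0.0043 -0.0254 0 0 0 -0.0436 0;0 0 -0.012 0 0 0 0;0 0 -0.012 0 0 0 0;0 0 -0.006 0 0 0 0;0 0 0 0 0 0 0;0 0 0 0 0 0 0'
python3 - <<'E'
from h import *
o=readout.get_obs(); print(o['joint_positions'])
s=viewer.capture('side')[:,:,::-1]; cv2.imwrite('side_raw2.png',s)
R=Ro.from_euler('xyz',o['tcp_rot']).as_matrix()
print('tip',proj('side',o['tool_pos']+R@[0,0,47+115]),'well', proj('side',[557.4,-55.5,60]), 'bar ends',proj('side',[o['tool_pos']+R@[x,0,47] for x in(-42.5,42.5)]))
a=np.hstack([crop(s,250,165,80,120,400,600),crop(s,250,186,36,54,400,600)])
cv2.imwrite('pics/overwell.png',a)
E
```

```text
time: 5.03
tool_pos: [564.7, -5.7, 265.6]
tcp_rot: [-3.14, -0.002, 2.239]
contact_force: [0.1, -0.0, -2.2]
grip_width: 13.4
finger_force: 30.0
time: 5.62
tool_pos: [556.8, -55.1, 236.5]
tcp_rot: [-3.14, -0.001, 2.154]
contact_force: [0.7, 0.2, -3.1]
grip_width: 13.5
finger_force: 30.0
[-2.35649308e-01  4.54316941e-01  1.51059472e+00  4.61473784e-05
  1.17858691e+00 -8.19094969e-01]
tip [[252.47432549 186.04691488]] well [[252.17908367 189.30852365]] bar ends [[245.96717294 146.09769053]
 [259.38299646 167.39581852]]
```

View pics/overwell.png

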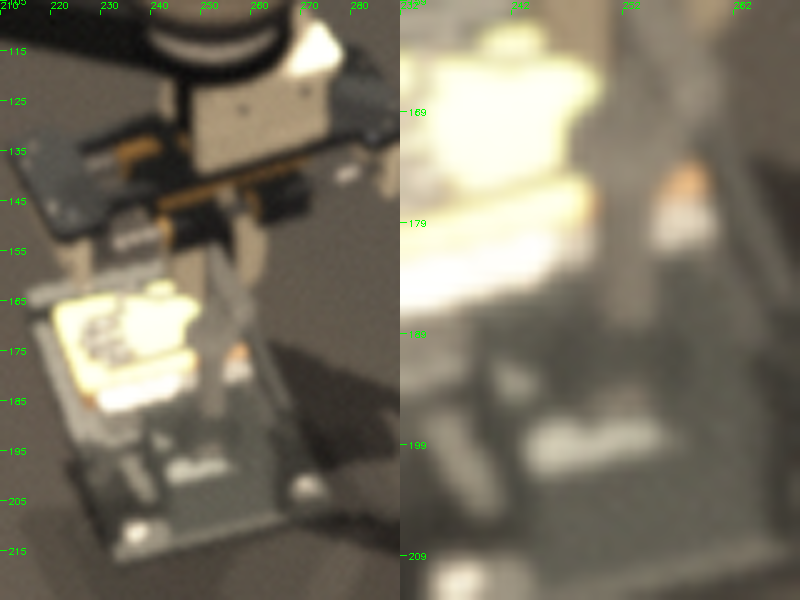

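The crop shows the key's tip at about (252.4,187.8), hanging over the well, which is at about (251.1,190.6). I'm nudging +x and going down.

```bash
python3 -m creep '0.0015 0 -0.01 0 0 0 0;0 0 -0.015 0 0 0 0;0 0 -0.012 0 0 0 0;0 0 0 0 0 0 0'
python3 -m creep '0 0 -0.003 0 0 0 0;0 0 -0.003 0 0 0 0;0 0 0 0 0 0 0'
```

```text
time: 6.0
tool_pos: [557.6, -54.9, 197.7]
tcp_rot: [-3.139, -0.003, 2.154]
contact_force: [-0.4, 0.5, -3.8]
grip_width: 14.0
finger_force: 30.0
time: 6.25
tool_pos: [558.8, -55.4, 194.3]
tcp_rot: [3.141, 0.0, 2.154]
contact_force: [0.2, -0.5, -3.0]
grip_width: 13.4
finger_force: 30.0
```

```bash
python3 -m creep '0 0 -0.002 0 0 0 0;0 0 -0.002 0 0 0 0;0 0 0 0 0 0 0'
python3 -c "from h import *; o=readout.get_obs(); print(o['contact_force'],o['moment'],o['tool_pos'])"
```

```text
time: 6.5
tool_pos: [558.5, -55.1, 190.3]
tcp_rot: [3.141, -0.001, 2.154]
contact_force: [-0.9, 1.6, -3.7]
grip_width: 14.0
finger_force: 30.0
[-0.89015804  1.55574804 -3.73857799] [0.3976613  0.17909876 0.00419711] [558.48944559 -55.07564669 190.2500702 ]
```

```bash
python3 -m creep '0 0 -0.002 0 0 0 0;0 0 -0.002 0 0 0 0;0 0 0 0 0 0 0'
python3 -m creep '0 0 -0.002 0 0 0 0;0 0 -0.002 0 0 0 0;0 0 0 0 0 0 0'
python3 -c "from h import *; o=readout.get_obs(); print(o['contact_force'],o['moment'],o['tool_pos'])"
```

```text
time: 6.75
tool_pos: [558.3, -55.2, 185.7]
tcp_rot: [-3.141, -0.001, 2.154]
contact_force: [-1.0, 1.5, -3.6]
grip_width: 14.0
finger_force: 30.0
time: 7.0
tool_pos: [558.4, -55.3, 181.7]
tcp_rot: [-3.141, -0.001, 2.154]
contact_force: [-0.7, 2.0, -3.3]
grip_width: 13.7
finger_force: 30.0
[-0.71005724  1.99264064 -3.26281233] [0.49869559 0.28056037 0.02928059] [558.39878102 -55.31996144 181.68596625]
```

```bash
python3 -m creep '0 0 -0.002 0 0 0 0;0 0 -0.002 0 0 0 0;0 0 -0.002 0 0 0 0;0 0 0 0 0 0 0'
python3 -m creep '0 0 -0.001 0 0 0 0;0 0 -0.001 0 0 0 0;0 0 0 0 0 0 0'
python3 -c "from h import *; o=readout.get_obs(); print(o['contact_force'],o['moment'],o['tool_pos'])"
```

```text
time: 7.33
tool_pos: [558.5, -55.3, 175.7]
tcp_rot: [-3.141, -0.001, 2.154]
contact_force: [-0.5, 2.5, -4.2]
grip_width: 13.5
finger_force: 30.0
time: 7.58
tool_pos: [558.6, -55.4, 174.1]
tcp_rot: [3.142, -0.0, 2.154]
contact_force: [-1.4, 2.3, -3.0]
grip_width: 13.7
finger_force: 30.0
[-1.36842622  2.32267593 -3.01291849] [0.44949286 0.29858865 0.03310986] [558.63018307 -55.44031792 174.1498269 ]
```

```bash
python3 -m creep '0 0 -0.001 0 0 0 0;0 0 -0.0005 0 0 0 0;0 0 0 0 0 0 0'
python3 -m creep '0 0 0 0 0 -0.06 0;0 0 0 0 0 -0.06 0;0 0 0 0 0 -0.06 0;0 0 0 0 0 -0.06 0;0 0 0 0 0 0 0'
python3 -c "from h import *; o=readout.get_obs(); print(o['contact_force'],o['moment'],o['tool_pos'])"
```

```text
time: 7.83
tool_pos: [559.2, -55.6, 173.9]
tcp_rot: [3.14, 0.002, 2.154]
contact_force: [-1.6, 1.9, 4.5]
grip_width: 14.0
finger_force: 30.0
time: 8.25
tool_pos: [559.2, -55.5, 173.9]
tcp_rot: [3.14, 0.001, 1.912]
contact_force: [-1.3, 2.5, 5.9]
grip_width: 13.6
finger_force: 30.0
[-1.32944024  2.45612577  5.87324684] [0.56256753 0.54214983 0.12382876] [559.2377481  -55.49164264 173.88378368]
```

```bash
for i in 1; do python3 -m creep '0 0 0 0 0 -0.08 0;0 0 0 0 0 -0.08 0;0 0 0 0 0 -0.08 0;0 0 0 0 0 -0.08 0;0 0 0 0 0 -0.08 0;0 0 0 0 0 -0.08 0;0 0 0 0 0 -0.08 0;0 0 0 0 0 -0.08 0'; done
python3 -c "from h import *; o=readout.get_obs(); print(o['contact_force'],o['moment'],o['tool_pos'])"
python3 -m creep '0 0 0 0 0 -0.08 0;0 0 0 0 0 -0.08 0;0 0 0 0 0 -0.08 0;0 0 0 0 0 -0.08 0;0 0 0 0 0 -0.08 0;0 0 0 0 0 -0.08 0;0 0 0 0 0 -0.08 0;0 0 0 0 0 -0.08 0'
python3 -c "from h import *; o=readout.get_obs(); print(o['contact_force'],o['moment'],o['tool_pos'])"
```

```text
time: 8.92
tool_pos: [558.9, -55.4, 173.9]
tcp_rot: [3.14, 0.0, 1.272]
contact_force: [-2.8, 2.6, 7.9]
grip_width: 13.5
finger_force: 30.0
[-2.76918377  2.58970782  7.86131724] [0.55264985 0.90131201 0.15447201] [558.85591328 -55.41683449 173.88556209]
time: 9.58
tool_pos: [558.7, -55.3, 173.8]
tcp_rot: [3.141, -0.001, 0.632]
contact_force: [-2.5, 3.9, 7.3]
grip_width: 13.6
finger_force: 30.0
[-2.47961976  3.85138462  7.31130061] [0.76502563 0.97790494 0.11693756] [558.73947154 -55.25755215 173.81066394]
```

```bash
python3 -m creep '0 0 0 0 0 -0.08 0;0 0 0 0 0 -0.08 0;0 0 0 0 0 -0.08 0;0 0 0 0 0 -0.08 0;0 0 0 0 0 -0.08 0;0 0 0 0 0 -0.08 0;0 0 0 0 0 -0.08 0;0 0 0 0 0 -0.08 0'
python3 -c "from h import *; o=readout.get_obs(); print(o['contact_force'],o['moment'],o['tool_pos'])"
python3 -m creep '0 0 0 0 0 -0.06 0;0 0 0 0 0 -0.06 0;0 0 0 0 0 -0.06 0;0 0 0 0 0 -0.06 0;0 0 0 0 0 -0.06 0;0 0 0 0 0 -0.06 0;0 0 0 0 0 -0.06 0;0 0 0 0 0 -0.06 0'
python3 -c "from h import *; o=readout.get_obs(); print(o['contact_force'],o['moment'],o['tool_pos'])"
```

```text
time: 10.25
tool_pos: [558.9, -55.2, 173.8]
tcp_rot: [3.142, -0.001, -0.008]
contact_force: [-2.9, 3.6, 6.9]
grip_width: 13.6
finger_force: 30.0
[-2.94316386  3.61425184  6.94900305] [0.7735557  0.84123858 0.16823665] [558.86605664 -55.2066831  173.76239863]
time: 10.92
tool_pos: [559.0, -55.3, 173.7]
tcp_rot: [-3.141, -0.002, -0.487]
contact_force: [-3.1, 2.9, 5.7]
grip_width: 13.8
finger_force: 30.0
[-3.07849493  2.93128387  5.71952078] [0.7474656  0.76119236 0.17599472] [559.01474887 -55.29926916 173.74810974]
```

```bash
python3 -m creep '0 0 0 0 0 -0.04 0;0 0 0 0 0 -0.04 0;0 0 0 0 0 -0.04 0;0 0 0 0 0 -0.04 0'
python3 -c "from h import *; o=readout.get_obs(); print(o['moment'])"
python3 -m creep '0 0 0 0 0 -0.04 0;0 0 0 0 0 -0.04 0'
python3 -c "from h import *; o=readout.get_obs(); print(o['moment'])"
python3 -m creep '0 0 0 0 0 -0.04 0;0 0 0 0 0 -0.04 0'
python3 -c "from h import *; o=readout.get_obs(); print(o['moment'])"
```

```text
time: 11.25
tool_pos: [559.1, -55.3, 173.8]
tcp_rot: [-3.141, -0.002, -0.646]
contact_force: [-1.6, 3.8, 5.3]
grip_width: 13.9
finger_force: 30.0
[0.7660548  0.69101507 0.14887715]
time: 11.42
tool_pos: [559.1, -55.4, 173.8]
tcp_rot: [-3.141, -0.001, -0.726]
contact_force: [-2.3, 2.6, 4.8]
grip_width: 13.5
finger_force: 30.0
[0.7249873  0.73014431 0.15471302]
time: 11.58
tool_pos: [559.0, -55.3, 173.7]
tcp_rot: [-3.141, -0.001, -0.806]
contact_force: [-2.2, 3.4, 5.3]
grip_width: 13.6
finger_force: 30.0
[0.7553033  0.71666123 0.18708881]
```

Turned 2.96 rad so far; continuing in small steps.

```bash
python3 -m creep '0 0 0 0 0 -0.04 0;0 0 0 0 0 -0.04 0'
python3 -c "from h import *; o=readout.get_obs(); print(o['moment'])"
python3 -m creep '0 0 0 0 0 -0.04 0;0 0 0 0 0 -0.04 0'
python3 -c "from h import *; o=readout.get_obs(); print(o['moment'])"
```

```text
time: 11.75
tool_pos: [559.1, -55.4, 173.8]
tcp_rot: [-3.141, -0.001, -0.886]
contact_force: [-2.5, 2.2, 5.0]
grip_width: 13.4
finger_force: 30.0
[0.73769767 0.75812121 0.15408159]
time: 11.92
tool_pos: [559.0, -55.4, 173.8]
tcp_rot: [-3.141, -0.001, -0.966]
contact_force: [-2.5, 3.3, 5.8]
grip_width: 13.6
finger_force: 30.0
[0.66599002 0.70976213 0.12687268]
```

```bash
python3 -m creep '0 0 0 0 0 -0.04 0;0 0 0 0 0 -0.04 0'
python3 -c "from h import *; o=readout.get_obs(); print(o['moment'])"
python3 -m creep '0 0 0 0 0 -0.04 0;0 0 0 0 0 -0.04 0'
python3 -c "from h import *; o=readout.get_obs(); print(o['moment'], o['joint_positions'])"
```

```text
time: 12.08
tool_pos: [559.0, -55.4, 173.8]
tcp_rot: [-3.141, -0.001, -1.046]
contact_force: [-2.7, 1.8, 4.6]
grip_width: 13.6
finger_force: 30.1
[0.73686253 0.82429191 0.33268562]
time: 12.25
tool_pos: [558.9, -55.5, 173.7]
tcp_rot: [-3.141, -0.001, -1.125]
contact_force: [-3.2, 2.7, 5.5]
grip_width: 14.1
finger_force: 30.7
[0.60299694 0.85649473 0.57208882] [-2.35136299e-01  5.25648385e-01  1.58320554e+00 -5.23108859e-04
  1.03135127e+00  2.46129438e+00]
```

```bash
python3 -m creep '0 0 0 0 0 -0.03 0;0 0 0 0 0 0 0'
python3 - <<'E'
from h import *
o=readout.get_obs(); print(o['moment'],o['tcp_rot'])
s=viewer.capture('side')[:,:,::-1]; s0=cv2.imread('side_raw0.png')
cv2.imwrite('pics/clamp.png',np.hstack([crop(s0,246,180,64,96,400,600),crop(s,246,180,64,96,400,600)]))
E
```

```text
time: 12.42
tool_pos: [559.0, -55.5, 173.8]
tcp_rot: [-3.141, -0.002, -1.155]
contact_force: [-1.5, 2.2, 5.1]
grip_width: 14.0
finger_force: 30.8
[0.52977127 0.74826259 0.61316023] [-3.14060851e+00 -1.51434035e-03 -1.15467354e+00]
```

View pics/clamp.png

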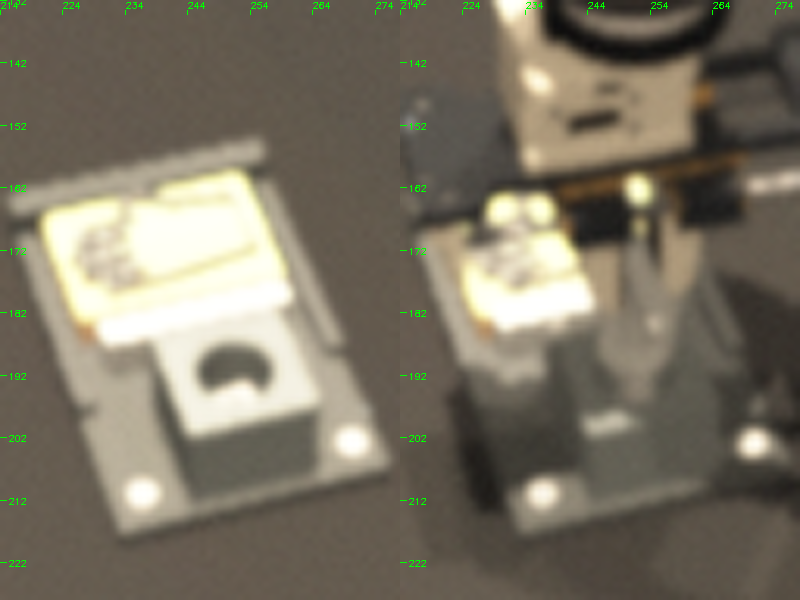

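The right half shows the jaw's near edge moved from about v=184 to 181 px, so the die has been pushed to the fence with the key seated; the torque of 0.61 N m confirms the stop. I'll unload the torque and draw the key out.

```bash
python3 -m creep '0 0 0 0 0 0.05 0;0 0 0 0 0 0.05 0;0 0 0 0 0 0 0'
python3 -c "from h import *; o=readout.get_obs(); print(o['moment'],o['tcp_rot'])"
```

```text
time: 12.72
tool_pos: [559.2, -55.5, 173.8]
tcp_rot: [-3.14, -0.001, -1.052]
contact_force: [-2.0, 3.0, 5.1]
grip_width: 13.9
finger_force: 30.0
[0.61305614 0.58790489 0.08586922] [-3.14009853e+00 -1.45248480e-03 -1.05240372e+00]
```

```bash
python3 -m creep '0 0 0 0 0 0.02 0;0 0 0.003 0 0 0 0;0 0 0.004 0 0 0 0;0 0 0.004 0 0 0 0;0 0 0 0 0 0 0'
python3 -c "from h import *; o=readout.get_obs(); print(o['moment'],o['tcp_rot'])"
python3 -m creep '0 0 0.004 0 0 0 0;0 0 0.004 0 0 0 0;0 0 0.004 0 0 0 0;0 0 0.004 0 0 0 0;0 0 0.004 0 0 0 0;0 0 0 0 0 0 0'
python3 -c "from h import *; o=readout.get_obs(); print(o['moment'],o['tcp_rot'])"
```

```text
time: 13.13
tool_pos: [558.3, -55.5, 182.6]
tcp_rot: [3.14, 0.001, -1.036]
contact_force: [0.5, 1.6, -16.7]
grip_width: 13.8
finger_force: 30.0
[0.37549643 0.06617659 0.09568979] [ 3.13972845e+00  1.35112234e-03 -1.03627660e+00]
time: 13.63
tool_pos: [559.4, -55.7, 205.8]
tcp_rot: [-3.139, -0.003, -1.036]
contact_force: [-0.7, -0.6, -2.7]
grip_width: 13.9
finger_force: 30.0
[ 0.01670981  0.14689073 -0.02799909] [-3.13911359e+00 -2.79292273e-03 -1.03627081e+00]
```

```bash
python3 -m creep '0 0 0.01 0 0 0 0;0 0 0.018 0 0 0 0;0 0 0.018 0 0 0 0;0 0 0.014 0 0 0 0;0 0 0.006 0 0 0 0;0 0 0 0 0 0 0'
python3 -m creep '0.002 0.012 0 0 0 0.05 0;0.0042 0.0254 0 0 0 0.05 0;0.0042 0.0254 0 0 0 0.05 0;0.0042 0.0254 0 0 0 0.05 0;0.0042 0.0254 0 0 0 0.05 0;0.0042 0.0254 0 0 0 0.05 0;0.0042 0.0254 0 0 0 0.05 0;0.0042 0.0254 0 0 0 0.05 0'
python3 -m creep '0.0042 0.0254 0 0 0 0.05 0;0.0042 0.0254 0 0 0 0.05 0;0.002 0.0132 0 0 0 0 0;0 0 0 0 0 0 0;0 0 0 0 0 0 0'
python3 - <<'E'
from h import *
o=readout.get_obs(); print(o['joint_positions'],o['tool_pos'])
s=viewer.capture('side')[:,:,::-1]
R=Ro.from_euler('xyz',o['tcp_rot']).as_matrix()
print('tip',proj('side',o['tool_pos']+R@[0,0,162]),'stand top c',proj('side',[600.5,198,80]))
s0=cv2.imread('side_raw0.png')
cv2.imwrite('pics/overstand.png',np.hstack([crop(s,220,245,60,90,400,600),crop(s,246,180,60,90,400,600)]))
E
```

```text
time: 14.13
tool_pos: [559.2, -55.6, 271.7]
tcp_rot: [-3.139, -0.003, -1.036]
contact_force: [-0.3, 0.7, -2.7]
grip_width: 13.7
finger_force: 30.0
time: 14.8
tool_pos: [589.7, 135.6, 268.5]
tcp_rot: [3.14, 0.002, -0.634]
contact_force: [0.3, -0.5, -3.8]
grip_width: 13.5
finger_force: 30.0
time: 15.22
tool_pos: [600.1, 198.5, 268.7]
tcp_rot: [3.14, 0.001, -0.536]
contact_force: [0.2, 0.3, -2.5]
grip_width: 13.7
finger_force: 30.0
[ 1.98536120e-01  5.59229444e-01  1.23858026e+00 -6.98171939e-04
  1.34583829e+00  2.30563369e+00] [600.07181331 198.48182009 268.66423158]
tip [[216.73627701 254.29905472]] stand top c [[217.10378714 260.21421328]]
```

View pics/overstand.png

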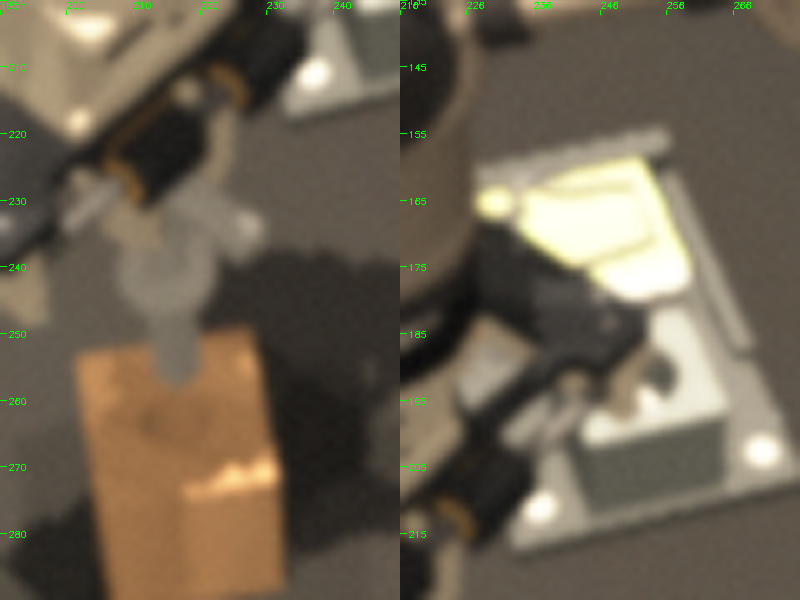

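The tip at about (215.9,256.5) hangs plumb over the stand's hole, whose centre is near (215.9,261.4), and the offsets match the prediction. I'm lowering it.

```bash
python3 -m creep '0 0 -0.01 0 0 0 0;0 0 -0.016 0 0 0 0;0 0 -0.01 0 0 0 0;0 0 0 0 0 0 0'
python3 -m creep '0 0 -0.012 0 0 0 0;0 0 -0.012 0 0 0 0;0 0 -0.012 0 0 0 0;0 0 -0.006 0 0 0 0;0 0 0 0 0 0 0'
python3 -m creep '0 0 -0.003 0 0 0 0;0 0 -0.002 0 0 0 0;0 0 0 0 0 0 0'
```

```text
time: 15.6
tool_pos: [599.4, 197.1, 230.5]
tcp_rot: [3.138, 0.004, -0.538]
contact_force: [-0.2, 0.0, -3.3]
grip_width: 13.8
finger_force: 30.0
time: 16.02
tool_pos: [599.9, 197.8, 190.4]
tcp_rot: [3.14, 0.002, -0.537]
contact_force: [-0.5, -0.7, -2.5]
grip_width: 13.8
finger_force: 30.0
time: 16.27
tool_pos: [600.6, 198.3, 187.0]
tcp_rot: [-3.141, -0.0, -0.536]
contact_force: [0.2, 0.0, -2.7]
grip_width: 13.8
finger_force: 30.0
```

```bash
python3 -m creep '0 0 -0.002 0 0 0 0;0 0 -0.001 0 0 0 0;0 0 0 0 0 0 0'
python3 -m creep '0 0 -0.001 0 0 0 0;0 0 -0.0005 0 0 0 0;0 0 0 0 0 0 0'
```

```text
time: 16.52
tool_pos: [600.4, 198.4, 183.7]
tcp_rot: [3.141, 0.0, -0.536]
contact_force: [-0.3, 0.1, -3.1]
grip_width: 13.9
finger_force: 30.0
time: 16.77
tool_pos: [600.5, 198.4, 182.3]
tcp_rot: [-3.142, -0.0, -0.536]
contact_force: [-0.2, 0.1, -3.2]
grip_width: 13.6
finger_force: 30.0
```

```bash
python3 -m creep '0 0 -0.001 0 0 0 0;0 0 0 0 0 0 0;0 0 0 0 0 0 0'
python3 -m creep '0 0 -0.001 0 0 0 0;0 0 0 0 0 0 0;0 0 0 0 0 0 0'
```

```text
time: 17.02
tool_pos: [600.7, 198.6, 182.2]
tcp_rot: [-3.141, -0.001, -0.536]
contact_force: [-1.8, 0.7, 5.0]
grip_width: 14.0
finger_force: 30.0
time: 17.27
tool_pos: [600.8, 198.7, 182.0]
tcp_rot: [-3.14, -0.002, -0.536]
contact_force: [-3.4, 0.2, 9.2]
grip_width: 13.8
finger_force: 30.0
```

The collar is resting on the stand. I'm releasing and retreating.

```bash
python3 -m creep '0 0 0.001 0 0 0 0;0 0 0 0 0 0 15;0 0 0 0 0 0 30;0 0 0 0 0 0 60;0 0 0 0 0 0 80;0 0 0 0 0 0 80;0 0 0 0 0 0 80;0 0 0 0 0 0 80'
python3 -m creep '0 0 0 0 0 0 80;0 0 0.015 0 0 0 80;0 0 0.025 0 0 0 80;0 0 0.03 0 0 0 80;0 0 0.03 0 0 0 80;0 0 0 0 0 0 80'
python3 -m creep '-0.02 0.02 0 0 0 0 80;-0.025 0.03 0 0 0 0 80;-0.025 0.03 0 0 0 0 80;-0.025 0.03 0 0 0 0 80;-0.025 0.03 0 0 0 0 80;-0.025 0.03 0 0 0 0 80;-0.025 0.03 0 0 0 0 80;-0.025 0.03 0 0 0 0 80'
python3 -m creep '-0.025 0.03 0 0 0 0 80;-0.025 0.03 0 0 0 0 80;-0.025 0.03 0 0 0 0 80;0 0 0 0 0 0 80;0 0 0 0 0 0 80'
python3 - <<'E'
from h import *
t=viewer.capture('top')[:,:,::-1]; s=viewer.capture('side')[:,:,::-1]
cv2.imwrite('pics/end.png',np.vstack([np.hstack([crop(t,191,171,60,45,400,300),crop(t,294,176,80,60,400,300)]),np.hstack([crop(s,216,263,72,54,400,300),cv2.resize(t,(400,300))])]))
E
```

```text
time: 17.93
tool_pos: [600.4, 198.3, 181.0]
tcp_rot: [3.141, 0.0, -0.536]
contact_force: [-0.2, -0.0, 0.4]
grip_width: 49.0
finger_force: 0.0
time: 18.43
tool_pos: [602.4, 198.8, 288.2]
tcp_rot: [-3.134, -0.009, -0.536]
contact_force: [0.9, -0.1, 1.3]
grip_width: 73.1
finger_force: 0.0
time: 19.1
tool_pos: [404.0, 429.6, 281.3]
tcp_rot: [-3.141, -0.0, -0.536]
contact_force: [1.5, 0.5, -0.2]
grip_width: 73.5
finger_force: 0.0
time: 19.52
tool_pos: [328.8, 519.7, 280.9]
tcp_rot: [3.141, -0.0, -0.532]
contact_force: [0.2, -0.8, -0.5]
grip_width: 73.5
finger_force: 0.0
```

View pics/end.png

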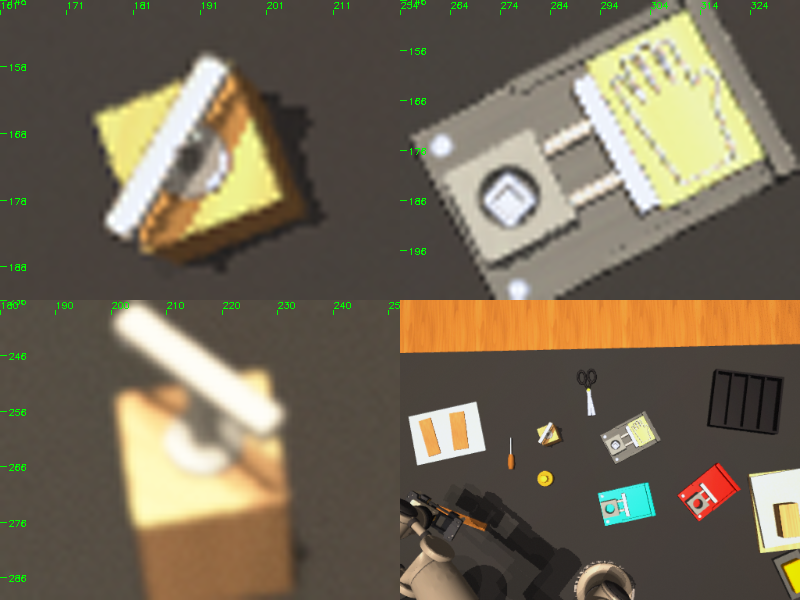

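The key stands upright in its stand, with the bar from about (179,182) to (192,159). The jaw now presses the die towards the fence, and the bystanders haven't moved. One numeric check of the jaw travel before handing in.

```bash
python3 - <<'E'
from h import *
w=back('top',(275.4,184.8),60)[:2]
for n,p in (('jaw0',(598,153)),('jaw1',(618,143))):
    q=((p[0]-400)/5+254-.4,p[1]/5+146-.4); j=back('top',q,32)[:2]; print(n,65-np.hypot(*(j-w)))
E
```

```text
jaw0 4.050053453806093
jaw1 -9.482350834767132
```

```bash
python3 -c "
from plant import order; print(order.close_job())"
```

```text
the job is handed in; nothing more can be done
None
```

The job is handed in: I turned the cam clockwise to its stop so the jaw clamps the die board (measured jaw position about -9 mm), the key is back upright in its stand and released, and the weight, shears and awl show no movement in the final picture.

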